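Snap the assay vials shut, blank first

ROBOT

A 6-joint arm with a two-finger parallel gripper is mounted at the origin on a cart in front of the work surface, level with it; the furniture and walls round the work are solid. World frame = base frame: x ahead of the robot, y to its left, z up, the work surface at z = 0. Lengths are in m, angles in rad, forces in N, time in s.
With the tool pointing down it reaches from about 0.325 to 0.85 m from the base axis. Payload 4.4 kg.
Tool frame: the origin (TCP) lies at the very end of the fingers, on their centre line; the grasp point (between the pads) lies 19 mm behind it; z points along the fingers, y is the line along which they close (so a half turn about z gives the same grasp; the last joint's range is limited). The gripper opens to 94 mm and grips with 3 to 60 N. Pads are 16 mm wide; open, the fingers measure 119 mm over their backs; the gripper's body (75 mm by 177 mm) begins 78 mm behind the grasp point.
Start: joints at [-1.474, 0.207, 1.542, -0, 1.393, -0.15], TCP at [0.141, -0.557, 0.205] pointing down, gripper open.
Joint ranges: [-2.73, 2.73], [-0.86, 2.22], [0.23, 2.46], [-1.11, 4.25], [0.08, 2.63], [-2.82, 2.82]. Speed limits (rad/s): [2.79, 2.79, 3.14, 3.14, 3.14, 3.14].

INTERFACE

Orientations are given as a unit quaternion [w, x, y, z].
In Python, from plant import arm, cams, ticket gives the robot as it stands. The module is installed in compiled form; this text tells all that it offers.
- The arm moves only by the tool carry_out, never from a script. Its argument "increments" is one flat list of numbers, 5 for each row, row after row: the opening in per cent of the stroke, from 0 (shut) to 100 (fully open), then the shift along the world's x, y, z in cm, then the turn about the world's z in degrees. In form: [fingers, x, y, z, spin, fingers, x, y, z, spin, ...]. A call has exactly 8 rows; each row is the pose to reach, as a shift and turn from the pose commanded when the call began; what a row does not reach only later rows make up. A row lasts 1/8 s, in which the tool goes at most 62.5 mm and 10.7 degrees, less where a joint would pass 70% of its speed; a pose out of reach is approached as far as the arm can. A call with a gripper value outside its range is refused whole. The fingers move at their own pace and stop on an object; "squeeze" is the grip in N (left out, the last holds). Time passes only in rows, so rows that repeat a pose let the fingers close, or fill a call up. It gives the time, the measured TCP pose, the force, the opening and the grip force at its end, in the units of the state.
- arm.get_obs(): the state, without advancing time (a new reading comes with each control period).
- cams.camera(name): name is "scene" or "top" or "wrist"; returns the picture (420x560x3 uint8, red, green, blue); there is no depth.
- cams.camera_params(name): a dict with "intrinsics" (3x3 intrinsics, pixels), "R" (3x3) and "t" (3): a world point X has camera coordinates R X + t; the wrist camera has in their place "mount" (4x4, takes a point from camera to tool coordinates, whose origin is the TCP and whose axes are the flange's). Camera axes: x right, y down, z forward; pixel columns grow to the right and rows downward; lengths in m; the calibration is good to about 2 mm. A picture is of the moment at which its call begins: read the wrist's pose just before it. camera_params takes no time and is no camera call.
- ticket.job_done(): hands the job in; it is judged then, once.
The state is a dict: "t": time; "joints": joint angles; "joint_velocities": joint speeds; "tau": joint torques, N m; "eef_pos": TCP position; "tcp_rot": TCP orientation; "force": force on the tool from outside, world axes, zero at the start; "ft_torque": the same for the moment, N m; "opening": finger opening in m; "grasp_force": force on a finger pad.
Only numpy, scipy, OpenCV 4.12 (cv2) and the standard library are available. Lean on these libraries where they do the work, as an engineer would, in place of code of your own. Each camera call takes 0.05 s, during which the arm holds its last target. There are 200 camera calls.

TASK

Three vials in the rack stand open with their hinged caps up: close them with the fingertips in the order that keeps the blank clean, first the white blank, then the blue sample and last the red positive control. Push each cap over and press it down lightly until it snaps shut and stays shut. Do not pick up any vial, leave the yellow-capped ones, which are shut already, alone, and do not shift the rack or the other things on the bench.

Things in the scene. Friction and masses are not known exactly. Their poses are not given: they have to be found in the camera images.
- rack: Grey two-tier vial rack, 146 x 204 x 40 mm, about 0.9 kg, loose on the worktop. Origin: centre of its underside, x along its short side. Two rows, 72 mm apart, of three wells 62 mm apart along y. Five hold vials in changing order, one is empty. Vials pass through its top plate into 5 mm deep sockets of the lower one and stand 5 mm above the worktop; their mouths are 65 mm above the worktop.
- white_vial: The blank (open): off-white vial 30 mm in diameter, 60 mm tall, white cap and band, about 60 g, loose in a well with 1 mm of play. Origin: centre of its underside, z up. Hinge line: 19 mm from the axis toward the vial's -x, 60 mm up, along its y. Shut, the cap lies toward +x, its tab 42 mm from the hinge line, its top 64 mm above the origin.
- blue_vial: The sample (open): off-white vial 30 mm in diameter, 60 mm tall, blue cap and band, about 60 g, loose in a well with 1 mm of play. Origin: centre of its underside, z up. Hinge line: 19 mm from the axis toward the vial's -x, 60 mm up, along its y. Shut, the cap lies toward +x, its tab 42 mm from the hinge line, its top 64 mm above the origin.
- red_vial: The positive control (open): off-white vial 30 mm in diameter, 60 mm tall, red cap and band, about 60 g, loose in a well with 1 mm of play. Origin: centre of its underside, z up. Hinge line: 19 mm from the axis toward the vial's -x, 60 mm up, along its y. Shut, the cap lies toward +x, its tab 42 mm from the hinge line, its top 64 mm above the origin.
- white_cap (a joint): Hinge of the white cap, rad: 0 = shut and level, 1.57 = upright, stop at 2.0; starts at 1.15 to 1.5. Pushing the cap's outer face over toward the mouth swings it down (about 1 N at its edge); let go part way it springs back up. Over the last 2 mm the tab side needs about 3 N to snap its catch under the lip; then it stays shut and reads about 0.01.
- blue_cap (a joint): Hinge of the blue cap, rad: 0 = shut and level, 1.57 = upright, stop at 2.0; starts at 1.15 to 1.5. Pushing the cap's outer face over toward the mouth swings it down (about 1 N at its edge); let go part way it springs back up. Over the last 2 mm the tab side needs about 3 N to snap its catch under the lip; then it stays shut and reads about 0.01.
- red_cap (a joint): Hinge of the red cap, rad: 0 = shut and level, 1.57 = upright, stop at 2.0; starts at 1.15 to 1.5. Pushing the cap's outer face over toward the mouth swings it down (about 1 N at its edge); let go part way it springs back up. Over the last 2 mm the tab side needs about 3 N to snap its catch under the lip; then it stays shut and reads about 0.01.
- white_cap_top (a point): Centre of the outer (top) face of the white cap, a disc 35 mm across and 4 mm thick, 19 mm from its hinge line. z points out of that face: up when shut; when open it leans up and away from the mouth.
- blue_cap_top (a point): Centre of the outer (top) face of the blue cap, a disc 35 mm across and 4 mm thick, 19 mm from its hinge line. z points out of that face: up when shut; when open it leans up and away from the mouth.
- red_cap_top (a point): Centre of the outer (top) face of the red cap, a disc 35 mm across and 4 mm thick, 19 mm from its hinge line. z points out of that face: up when shut; when open it leans up and away from the mouth.
- yellow_a: A vial of the same size with a yellow cap, already shut, in the same rack; to be left alone. Origin at the centre of its underside, z up, top at 64 mm.
- yellow_b: A second yellow-capped vial, already shut; as yellow_a.
- amber_bottle: Bystander: brown glass bottle with a black cap, 48 mm in diameter, 92 mm tall; origin at the centre of its underside.
- glass_beaker: Bystander: small clear beaker, 54 mm in diameter, 69 mm tall; origin at the centre of its underside.
- dish: Bystander: petri dish, 59 mm in diameter, 14 mm tall; origin at the centre of its underside.
- small_vial: Bystander: clear screw-cap vial with a black cap, 22 mm in diameter, 50 mm tall; origin at the centre of its underside.
- bench_timer: Bystander: white digital timer lying face up, 64 x 66 x 18 mm; origin at the centre of its underside.
- black_marker: Bystander: white and black marker pen lying flat, 129 x 12 x 13 mm; origin at the centre of its underside.
There are look-alikes about, which are no part of the job. Leave any purple or turquoise look-alike of the red_vial alone.

How it is judged:
By the outcome, as a careful person would: the job done as asked, in the order asked, and still so for the second after the job is handed in, with the robot touching nothing.
It also fails if it takes over 56 s, if anything falls off the work surface, if the arm or the gripper's body presses on something with over 40 N, if the wrist force passes 120 N, or if a joint passes its speed limit or range.

## Working session

There is one attempt and no reset: what is moved stays moved. The work goes in short steps, Python scripts to look and compute and a tool call to move; the robot and the scene stay as the last step left them, time stands still between calls to the robot, and variables do not carry over. Pictures are saved under pics/ and viewed, at most 10 in all, crops included, and the job is handed in when it is done.

Besides the shell and the picture viewer there is one more tool, called after ">>>" as name(argument=value, ...), one argument or row to a line, values as JSON. carry_out: Moves the arm, as the interface text tells. Its arguments: {"type":"object","properties":{"increments":{"type":"array"},"squeeze":{"type":"number"}},"required":["increments"]}

```bash
mkdir -p pics
python3 - <<'E'
from plant import arm,cams
import cv2
for n in ("scene","top"):
    cv2.imwrite(f"pics/{n}0.png",cv2.resize(cams.camera(n)[:,:,::-1],(784,588),interpolation=cv2.INTER_CUBIC))
    p=cams.camera_params(n);print(n,p)
o=arm.get_obs();print(o['t'],o['eef_pos'],o['tcp_rot'],o['opening']);print(cams.camera_params("wrist"))
E
```

```text
scene {'intrinsics': array([[407.49613999,   0.        , 277.06379393],
       [  0.        , 407.49613999, 211.26071695],
       [  0.        ,   0.        ,   1.        ]]), 'R': array([[-0.90067761, -0.43445795, -0.00511147],
       [-0.22758225,  0.48175834, -0.84623591],
       [ 0.37011641, -0.76102247, -0.53278387]]), 't': array([0.46908245, 0.17526258, 0.75502771])}
top {'intrinsics': array([[510.0439043 ,   0.        , 281.04868175],
       [  0.        , 510.0439043 , 196.55577954],
       [  0.        ,   0.        ,   1.        ]]), 'R': array([[ 0.01397914, -0.99981529, -0.01318944],
       [-0.98965829, -0.01195139, -0.14294626],
       [ 0.14276222,  0.01505131, -0.98964256]]), 't': array([-0.00781228,  0.50401736,  1.00028394])}
0.1 [ 0.14096287 -0.55670676  0.20442199] [-1.02106374e-03  9.92332788e-01  1.23590429e-01  4.33884428e-05] 0.09390627232737007
{'intrinsics': array([[355.98867461,   0.        , 274.13165655],
       [  0.        , 355.98867461, 209.15736015],
       [  0.        ,   0.        ,   1.        ]]), 'mount': array([[-1.52119979e-03, -9.63216920e-01, -2.68720768e-01,
         7.88702947e-02],
       [ 9.99998840e-01, -1.44392791e-03, -4.85195949e-04,
        -3.30253672e-04],
       [ 7.93355290e-05, -2.68721195e-01,  9.63217999e-01,
        -1.78386005e-01],
       [ 0.00000000e+00,  0.00000000e+00,  0.00000000e+00,
         1.00000000e+00]])}
```

View pics/top0.png

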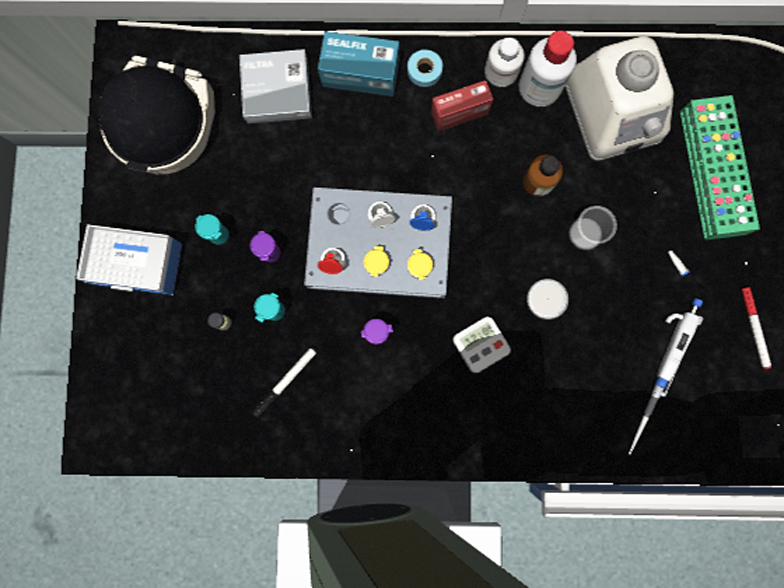

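View pics/scene0.png

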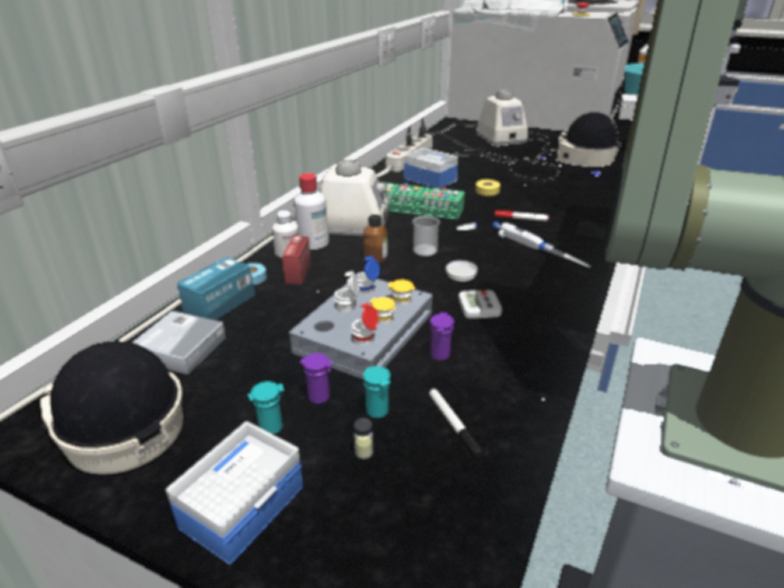

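The rack is in the top view at (305–452, 188–298), in 1.4x pixels. White is at (381,213), blue at (424,217) and red at (332,262), all open; the yellows are at (376,262) and (420,264). Next I zoom in on the hinge directions.

```bash
cat > h.py <<'E'
import numpy as np
from plant import arm,cams
def unproj(n,uv,z):
    p=cams.camera_params(n);R,t=p['R'],p['t'];c=-R.T@t
    d=R.T@np.linalg.solve(p['intrinsics'],[uv[0],uv[1],1.]);return c+d*(z-c[2])/d[2]
def proj(n,X):
    p=cams.camera_params(n);q=p['intrinsics']@(p['R']@np.array(X)+p['t']);return q[:2]/q[2]
E
python3 - <<'E'
from h import *
import cv2
a=cams.camera("top")[125:220,210:330,::-1];b=cams.camera("scene")[175:270,200:320,::-1]
f=lambda i:cv2.resize(i,None,fx=6.6,fy=6.2,interpolation=cv2.INTER_CUBIC)
cv2.imwrite("pics/t1.png",f(a)); cv2.imwrite("pics/s1.png",f(b))
for uv in [(313,188),(452,197),(446,298),(305,289)]: print(unproj("top",np.array(uv)/1.4,.04).round(4))
for uv in [(376,262),(420,264)]: print(unproj("top",np.array(uv)/1.4,.069).round(4))
E
```

```text
[0.6319 0.1191 0.04  ]
[ 0.6205 -0.0856  0.04  ]
[ 0.4713 -0.0773  0.04  ]
[0.4818 0.1262 0.04  ]
[0.5178 0.0231 0.069 ]
[ 0.5157 -0.0389  0.069 ]
```

View pics/t1.png

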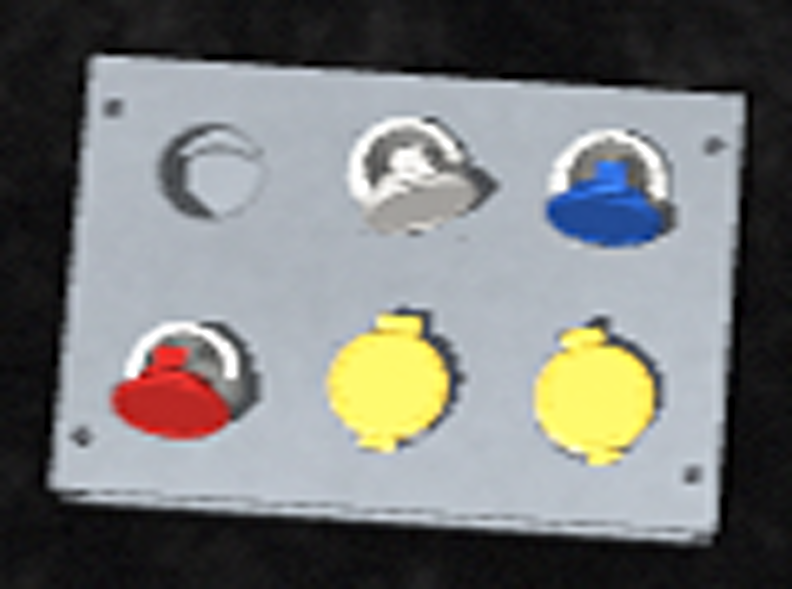

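View pics/s1.png

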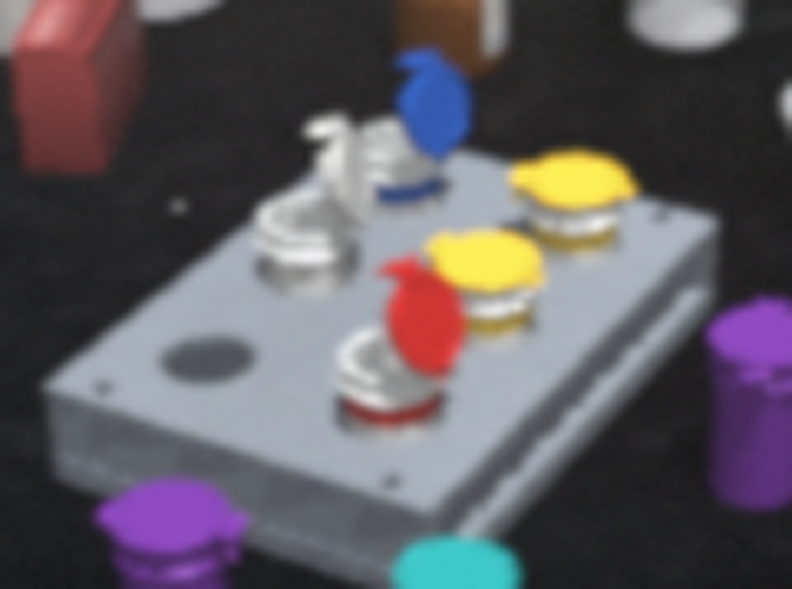

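Run:
```python
from h import *
import cv2
from scipy.optimize import differential_evolution
c=np.array([.551,.0206]);a=np.deg2rad(-3.1);ex=np.array([np.cos(a),np.sin(a)]);ey=np.array([-ex[1],ex[0]])
V={'white':c+.036*ex,'blue':c+.036*ex-.062*ey,'red':c-.036*ex+.062*ey}
im={n:cams.camera(n).astype(int) for n in('top','scene')}
ang=np.linspace(0,2*np.pi,40)
def capmodel(v,psi,th):
    d=np.array([np.cos(psi),np.sin(psi),0]);s=np.array([-d[1],d[0],0]);z=np.array([0,0,1.])
    h=np.array([*v,.065])-.019*d; u=d*np.cos(th)+z*np.sin(th); n=-d*np.sin(th)+z*np.cos(th)
    dirs=[h+u*(.019+.0175*np.cos(t))+s*.0175*np.sin(t)+n*o for t in ang for o in(0.,.004)]
    tab=[h+u*r+s*w+n*o for r in(.03,.042) for w in(-.005,.005) for o in(0.,.004)]
    return dirs,tab
def mask(n,v,psi,th):
    m=np.zeros((420*4,560*4),np.uint8)
    for P in capmodel(v,psi,th):
        q=np.array([proj(n,X) for X in P])*4
        cv2.fillConvexPoly(m,cv2.convexHull(q.astype(np.int32)),255)
    return cv2.resize(m,(560,420),interpolation=cv2.INTER_AREA)/255.
for k,v in V.items():
    M={}
    for n,I in im.items():
        r,g,b=I[...,0],I[...,1],I[...,2]
        if k=='red': m=(r>1.8*g)&(r>90)
        elif k=='blue': m=(b>1.6*r)&(b>80)
        else: m=(b-r<8)&(r>90)
        u=proj(n,[*v,.083]);g_=np.zeros_like(m);x,y=u.astype(int);g_[y-15:y+16,x-15:x+16]=1
        m=m&g_
        if k!='white':
            nn,l,st,_=cv2.connectedComponentsWithStats(m.astype(np.uint8));m=l==1+np.argmax(st[1:,4])
        M[n]=m
    def cost(p):
        e=0
        for n in M:
            if k=='white' : # vial mouth also white: only top, cap must lie in mask
                w=mask(n,v+p[2:4]/1000,p[0],p[1]); e+=(w*(1-M[n])).sum()*2+((1-w)*M[n]).sum()
            else:
                w=mask(n,v+p[2:4]/1000,p[0],p[1]); e+=abs(w-M[n]).sum()
        return e
    r=differential_evolution(cost,[(-.8,.8),(1.1,1.55),(-3,3),(-3,3)],maxiter=12,popsize=6,seed=1,polish=False)
    print(k,v.round(4),'psi',np.rad2deg(r.x[0]).round(1),'th',r.x[1].round(2),r.x[2:].round(1),r.fun,[int(M[n].sum()) for n in M])
```

```text
Traceback (most recent call last):
  File "h.py", line 7, in proj
    p=cams.camera_params(n);q=p['intrinsics']@(p['R']@np.array(X)+p['t']);return q[:2]/q[2]
ValueError: time passes only in moves, steps and waits

The above exception was the direct cause of the following exception:

Traceback (most recent call last):
RuntimeError: The map-like callable must be of the form f(func, iterable), returning a sequence of numbers the same length as 'iterable'
```

Too many camera_params calls, so I cache the parameters.

```bash
cat > h.py <<'E'
import numpy as np
from plant import arm,cams
PP={n:cams.camera_params(n) for n in("top","scene")}
def unproj(n,uv,z):
    p=PP[n];R,t=p['R'],p['t'];c=-R.T@t
    d=R.T@np.linalg.solve(p['intrinsics'],[uv[0],uv[1],1.]);return c+d*(z-c[2])/d[2]
def proj(n,X):
    p=PP[n];q=p['intrinsics']@(p['R']@np.array(X)+p['t']);return q[:2]/q[2]
E
cat > fit.py <<'E'
from h import *
import cv2
from scipy.optimize import differential_evolution
c=np.array([.551,.0206]);a=np.deg2rad(-3.1);ex=np.array([np.cos(a),np.sin(a)]);ey=np.array([-ex[1],ex[0]])
V={'white':c+.036*ex,'blue':c+.036*ex-.062*ey,'red':c-.036*ex+.062*ey}
im={n:cams.camera(n).astype(int) for n in('top','scene')}
ang=np.linspace(0,2*np.pi,24)
def capmodel(v,psi,th):
    d=np.array([np.cos(psi),np.sin(psi),0]);s=np.array([-d[1],d[0],0]);z=np.array([0,0,1.])
    h=np.array([*v,.065])-.019*d; u=d*np.cos(th)+z*np.sin(th); n=-d*np.sin(th)+z*np.cos(th)
    return [[h+u*(.019+.0175*np.cos(t))+s*.0175*np.sin(t)+n*o for t in ang for o in(0.,.004)],
            [h+u*r+s*w+n*o for r in(.03,.042) for w in(-.005,.005) for o in(0.,.004)]]
def mask(n,v,psi,th):
    m=np.zeros((420*4,560*4),np.uint8)
    for P in capmodel(v,psi,th):
        q=np.array([proj(n,X) for X in P])*4+2
        cv2.fillConvexPoly(m,cv2.convexHull(q.astype(np.int32)),255)
    return cv2.resize(m,(560,420),interpolation=cv2.INTER_AREA)/255.
for k,v in V.items():
    M={}
    for n,I in im.items():
        r,g,b=I[...,0],I[...,1],I[...,2]
        if k=='red': m=(r>1.8*g)&(r>90)
        elif k=='blue': m=(b>1.6*r)&(b>80)
        else: m=(b-r<8)&(r>90)
        x,y=proj(n,[*v,.083]).astype(int);g_=np.zeros_like(m);g_[y-15:y+16,x-15:x+16]=1
        m=m&g_
        if k!='white':
            nn,l,st,_=cv2.connectedComponentsWithStats(m.astype(np.uint8));m=l==1+np.argmax(st[1:,4])
        M[n]=m
    def cost(p):
        W={n:mask(n,v+p[2:4]/1000,p[0],p[1]) for n in M}
        g=2 if k=='white' else 1
        return sum((W[n]*(1-M[n])).sum()*g+((1-W[n])*M[n]).sum() for n in M)
    r=differential_evolution(cost,[(-.8,.8),(1.1,1.55),(-3,3),(-3,3)],maxiter=12,popsize=6,seed=1,polish=False)
    print(k,v.round(4),'psi',np.rad2deg(r.x[0]).round(1),'th',r.x[1].round(2),r.x[2:].round(1),round(r.fun),[int(M[n].sum()) for n in M])
E
time python3 fit.py
```

```text
white [0.5869 0.0187] psi 19.9 th 1.16 [2.8 0.9] 380 [279, 355]
blue [ 0.5836 -0.0433] psi -9.3 th 1.25 [ 2.4 -0.1] 57 [161, 158]
red [0.5184 0.0845] psi 2.3 th 1.15 [3.  2.4] 65 [170, 162]
real	0m8.599s
user	0m7.840s
sys	0m4.268s
```

>>> carry_out(
  increments=[0,41.6,56.4,0,5.8,0,41.6,56.4,0,5.8,0,41.6,56.4,0,5.8,0,41.6,56.4,0,5.8,0,41.6,56.4,0,5.8,0,41.6,56.4,0,5.8,0,41.6,56.4,0,5.8,0,41.6,56.4,0,5.8],
  squeeze=5,
)

```text
t: 1.4
eef_pos: [0.4389, -0.1534, 0.2059]
tcp_rot: [0.001, 0.985, 0.174, 0.001]
force: [-0.3, -0.5, -0.2]
opening: 0.0176
grasp_force: 0.0
```

>>> carry_out(
  increments=[0,3.6,5.0,0,0,0,7.2,10,0,0,0,10.8,15,-1,0,0,11.8,16.1,-3,0,0,11.8,16.1,-4.5,0,0,11.8,16.1,-4.5,0,0,11.8,16.1,-4.5,0,0,11.8,16.1,-4.5,0],
)

```text
t: 2.4
eef_pos: [0.5562, 0.005, 0.1616]
tcp_rot: [0.0, 0.985, 0.173, 0.001]
force: [-0.4, 0.1, -0.1]
opening: 0.0005
grasp_force: 0.0
```

Run:
```python
from h import *
import cv2
o=arm.get_obs();I=cams.camera("wrist");cv2.imwrite("pics/w1.png",cv2.resize(I[:,:,::-1],(784,588)))
print(o['eef_pos'],o['tcp_rot'],o['opening'],o['joints'])
from scipy.spatial.transform import Rotation as R
q=o['tcp_rot'];Rt=R.from_quat([*q[1:],q[0]]).as_matrix();p=cams.camera_params('wrist')
T=p['mount'];np.save('w1.npy',np.r_[o['eef_pos'],q])
def pw(X):
    c=T[:3,:3].T@(Rt.T@(np.array(X)-o['eef_pos'])-T[:3,3]);u=p['intrinsics']@c;return (u[:2]/u[2]*1.4).round()
for n,v in dict(white=(.5895,.0195),blue=(.586,-.0435),red=(.521,.0865),ya=(.5178,.0231)).items(): print(n,pw([*v,.065]))
print('tip',pw(o['eef_pos']))
```

```text
[0.55623473 0.00499422 0.1615831 ] [3.36423770e-04 9.84937540e-01 1.72907734e-01 9.19536286e-04] 0.0004868055063755181 [-1.46575936e-01  2.05497242e-01  1.63696349e+00 -6.17791941e-05
  1.29717454e+00  1.07667464e+00]
white [380. 234.]
blue [482. 277.]
red [231. 306.]
ya [333. 346.]
tip [385. 365.]
```

View pics/w1.png

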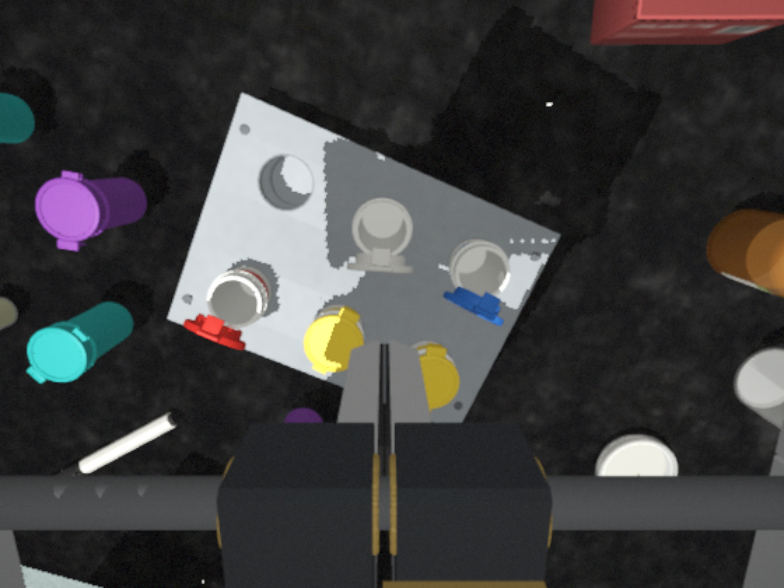

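The white mouth is at (382,229) and its cap at (381,262), about 2 mm left of the fingertip line. Blue's cap is at (474,305) and red's at (215,330). The model fits within a few mm.

>>> carry_out(
  increments=[0,0.2,0.3,-4,0,0,0.2,0.3,-7,0,0,0.2,0.3,-7,0,0,1.3,0.7,-7,0,0,1.7,0.85,-7.1,0,0,2.15,1.0,-7.3,0,0,2.7,1.2,-7.8,0,0,3.2,1.4,-8.4,0],
)

```text
t: 3.45
eef_pos: [0.5886, 0.02, 0.0765]
tcp_rot: [0.0, 0.985, 0.174, 0.0]
force: [0.1, -0.6, 1.2]
opening: 0.0007
grasp_force: 0.6
```

>>> carry_out(
  increments=[0,0.5,0.2,-0.3,0,0,0.9,0.35,-0.6,0,0,0.9,0.35,-0.7,0,0,0.9,0.35,-0.75,0,0,0.9,0.35,-0.8,0,0,0.9,0.35,-0.85,0,0,0.9,0.35,-0.9,0,0,0.9,0.35,-0.9,0],
)

```text
t: 4.45
eef_pos: [0.597, 0.0232, 0.0695]
tcp_rot: [0.0, 0.985, 0.174, -0.0]
force: [-5.0, -0.8, 11.3]
opening: 0.0004
grasp_force: 5.7
```

>>> carry_out(
  increments=[0,0,0,2,0,0,0,0,6,0,0,0,0,9,0,0,-1.5,-2,9,-9,0,-3,-4,9,-18,0,-4.5,-6.2,9,-27,0,-4.5,-6.2,9,-27,0,-4.5,-6.2,9,-27],
)

```text
t: 5.45
eef_pos: [0.5525, -0.0382, 0.158]
tcp_rot: [-0.0, 0.998, -0.06, 0.001]
force: [-0.1, 0.4, 0.2]
opening: 0.0004
grasp_force: 0.0
```

```bash
cat > look.py <<'E'
from h import *
import cv2,sys
from scipy.spatial.transform import Rotation as R
o=arm.get_obs();I=cams.camera("wrist");cv2.imwrite(f"pics/{sys.argv[1]}.png",cv2.resize(I[:,:,::-1],(784,588)))
print(o['eef_pos'],o['tcp_rot'],o['t'],o['force'])
q=o['tcp_rot'];Rt=R.from_quat([*q[1:],q[0]]).as_matrix();p=cams.camera_params('wrist');T=p['mount']
def pw(X):
    c=T[:3,:3].T@(Rt.T@(np.array(X)-o['eef_pos'])-T[:3,3]);u=p['intrinsics']@c;return (u[:2]/u[2]*1.4).round()
for n,v in dict(white=(.5895,.0195),blue=(.5885,-.043),red=(.523,.0865),ya=(.5178,.0231)).items(): print(n,pw([*v,.065]))
print('tip',pw(o['eef_pos']))
E
python3 look.py w2
```

```text
[ 0.55254066 -0.0381621   0.15799966] [-2.41004400e-04  9.98180465e-01 -6.02921452e-02  7.47884014e-04] 5.45 [-0.12872016  0.36012077  0.24955396]
white [273. 246.]
blue [386. 234.]
red [182. 370.]
ya [289. 366.]
tip [386. 365.]
```

View pics/w2.png

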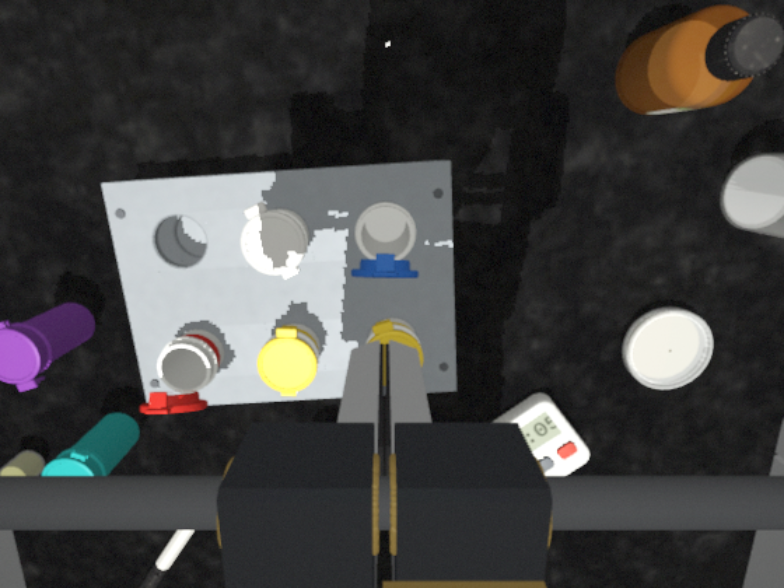

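White is shut, a level disc at (274,241) with its tab toward +x. Blue's mouth is at (385,231) and its cap lies square to the tool at (385,270), so blue is next.

>>> carry_out(
  increments=[0,0.2,0,-4,0,0,0.2,0,-6.7,0,0,0.2,0,-6.7,0,0,1.2,-0.2,-6.7,0,0,1.8,-0.25,-6.9,0,0,2.3,-0.3,-7.05,0,0,2.9,-0.4,-7.55,0,0,3.4,-0.45,-8.15,0],
)

```text
t: 6.5
eef_pos: [0.5863, -0.0432, 0.0759]
tcp_rot: [0.0, 0.998, -0.061, 0.0]
force: [-0.9, 0.5, 1.2]
opening: 0.0006
grasp_force: 0.6
```

>>> carry_out(
  increments=[0,0.5,-0.05,-0.3,0,0,1.0,-0.1,-0.6,0,0,1.0,-0.1,-0.7,0,0,1.0,-0.1,-0.75,0,0,1.0,-0.1,-0.8,0,0,1.0,-0.1,-0.85,0,0,1.0,-0.1,-0.9,0,0,1.0,-0.1,-0.9,0],
)

```text
t: 7.5
eef_pos: [0.5955, -0.044, 0.0694]
tcp_rot: [0.0, 0.998, -0.061, -0.001]
force: [-7.1, 1.4, 14.5]
opening: 0.0001
grasp_force: 7.2
```

>>> carry_out(
  increments=[0,0,0,2,0,0,0,0,6,0,0,0,0,9,0,0,-3.5,4.3,9,3,0,-7,8.6,9,7,0,-10.7,12.9,9,7,0,-10.7,12.9,9,7,0,-10.7,12.9,9,7],
)

```text
t: 8.5
eef_pos: [0.4901, 0.0848, 0.1579]
tcp_rot: [0.0, 1.0, 0.0, 0.001]
force: [-0.1, 0.4, 0.2]
opening: 0.0008
grasp_force: 0.0
```

```bash
sed -i 's/red=(.523,.0865)/red=(.525,.085)/' look.py; python3 look.py w3
```

```text
[0.49012784 0.08475792 0.15786052] [2.33128587e-04 9.99998897e-01 2.55863011e-04 1.44450883e-03] 8.5 [-0.0825024   0.3534375   0.21139413]
white [512. 113.]
blue [633. 114.]
red [384. 237.]
ya [496. 250.]
tip [385. 365.]
```

View pics/w3.png

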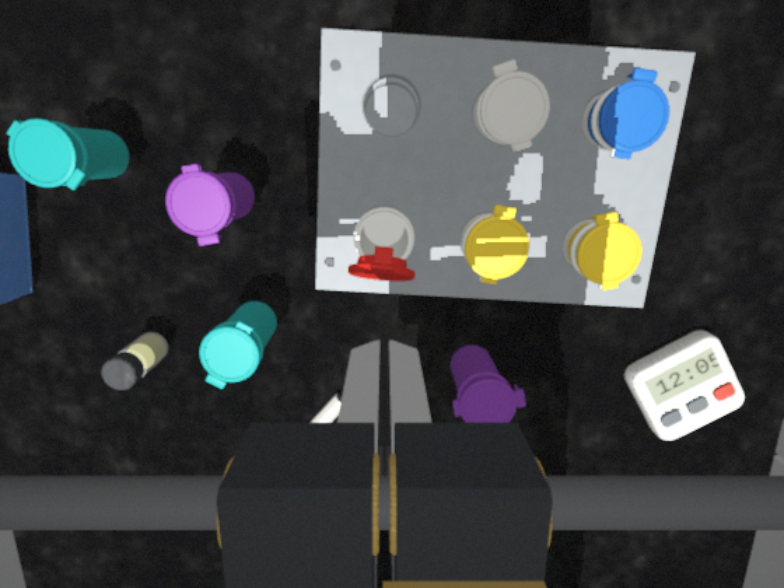

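Blue is now shut at (635,115). Red's mouth is at (384,236), as predicted, and its cap is in line with the tool, so I close red.

>>> carry_out(
  increments=[0,0,0.1,-4,0,0,0,0.1,-6.7,0,0,0,0.1,-6.7,0,0,1.1,0.05,-6.7,0,0,1.6,0,-6.8,0,0,2.1,0,-7.0,0,0,2.7,0,-7.5,0,0,3.2,-0.05,-8.15,0],
)

```text
t: 9.55
eef_pos: [0.5215, 0.0844, 0.0754]
tcp_rot: [0.0, 1.0, 0.0, 0.0]
force: [-0.5, 0.4, 1.4]
opening: 0.0005
grasp_force: 0.6
```

>>> carry_out(
  increments=[0,0.5,-0.05,-0.3,0,0,1.0,-0.1,-0.6,0,0,1.0,-0.1,-0.7,0,0,1.0,-0.1,-0.75,0,0,1.0,-0.1,-0.8,0,0,1.0,-0.1,-0.85,0,0,1.0,-0.1,-0.88,0,0,1.0,-0.1,-0.88,0],
)

```text
t: 10.55
eef_pos: [0.5291, 0.0836, 0.0693]
tcp_rot: [0.0, 1.0, 0.0, -0.002]
force: [-11.7, -0.6, 21.7]
opening: 0.0007
grasp_force: 10.9
```

>>> carry_out(
  increments=[0,0,0,2,0,0,0,0,6,0,0,0,0,10,0,0,-3,0,12,0,0,-7,0,12,0,0,-11,0,12,0,0,-11,0,12,0,0,-11,0,12,0],
)

```text
t: 11.55
eef_pos: [0.4219, 0.0835, 0.1871]
tcp_rot: [-0.0, 1.0, -0.0, 0.001]
force: [-0.2, -0.5, -0.4]
opening: 0.0004
grasp_force: 0.0
```

```bash
python3 look.py w4
python3 - <<'E'
from h import *
import cv2
b=cams.camera("scene")[175:270,200:320,::-1]
cv2.imwrite("pics/s2.png",cv2.resize(b,None,fx=6.6,fy=6.2,interpolation=cv2.INTER_CUBIC))
E
```

```text
[0.42192875 0.08345212 0.18706931] [-3.17208684e-05  9.99999431e-01 -2.57972884e-05  1.06624928e-03] 11.55 [-0.22917345 -0.53674159 -0.40419625]
white [504. -19.]
blue [621. -17.]
red [382. 110.]
ya [490. 123.]
tip [385. 365.]
```

View pics/w4.png

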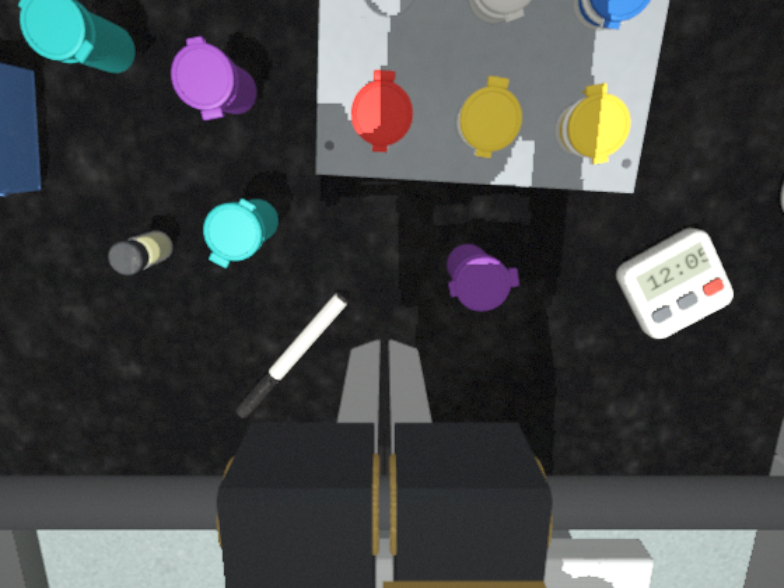

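View pics/s2.png

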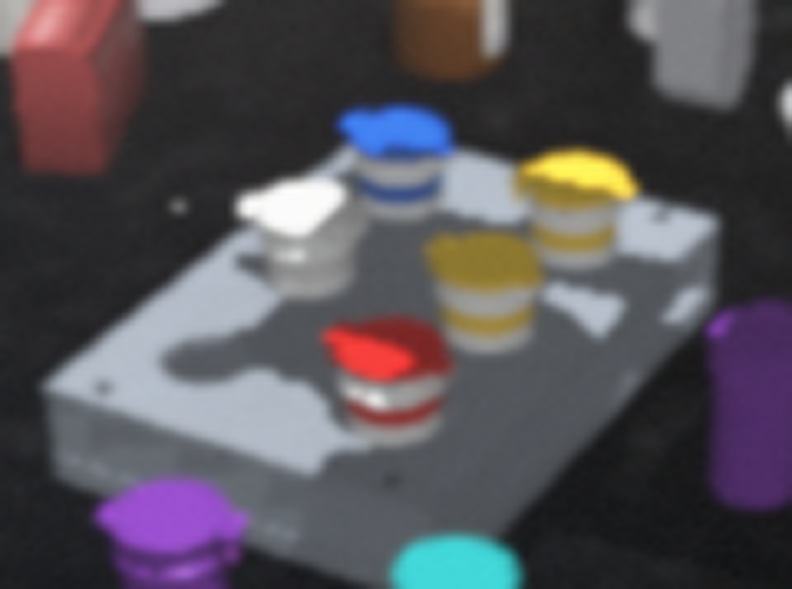

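All three caps are level and shut: white (300,205), blue (395,130) and red (390,345). The rack is where it was in the first scene crop.

```bash
python3 -c "
from plant import ticket
print(ticket.job_done())"
```

```text
the job is handed in; nothing more can be done
None
```

I closed the white, blue and red caps in that order and handed the job in after about 12 s of robot time; the final pictures show all three shut and the rack unmoved, but the judge returned no verdict.

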